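# Re-arm a spring-operated battery isolator

## Robot

A 6-joint arm with a two-finger parallel gripper is mounted at the origin on a cart in front of the work surface, level with it; the furniture and walls round the work are solid. World frame = base frame: x ahead of the robot, y to its left, z up, the work surface at z = 0. Lengths are in m, angles in degrees, forces in N, time in s.
With the tool pointing down it reaches from about 0.375 to 0.9 m from the base axis. Payload 3.1 kg.
Tool frame: the origin (TCP) lies at the very end of the fingers, on their centre line; the grasp point (between the pads) lies 19 mm behind it; z points along the fingers, y is the line along which they close (so a half turn about z gives the same grasp; the last joint's range is limited). The gripper opens to 87 mm and grips with 3 to 60 N. Pads are 19 mm wide; open, the fingers measure 117 mm over their backs; the gripper's body (75 mm by 190 mm) begins 51 mm behind the grasp point.
Start: joints at [-84.253, 30.224, 82.088, -0, 67.689, -10.227], TCP at [0.172, -0.601, 0.223] pointing down, gripper open.
Joint ranges: [-176.69, 176.69], [-43.24, 126.21], [12.49, 139.97], [-82, 262], [0, 151.66], [-163.58, 163.58]. Speed limits (degrees/s): [159.86, 159.86, 180, 180, 180, 180].

## Interface

Orientations are given as a 3x3 rotation matrix whose columns are the frame's x, y, z axes.
In Python, from rig import readout, viewer, ticket gives the robot as it stands.
- The arm moves only by the tool send_rows, never from a script. Its argument "moves" is a list of rows, each a list of 6 numbers: the shift along the tool's x, y, z in units of 250 mm (1.0 is 250 mm), then the turn, a rotation vector about the tool's x, y, z in units of 90 degrees (1.0 is 90 degrees). A call has 1 to 12 rows; each row is the pose to reach, as a shift and turn from the pose commanded when the call began, along the tool's axes at that moment; what a row does not reach only later rows make up. A row lasts 1/10 s, in which the tool goes at most 50 mm and 8.59 degrees, less where a joint would pass 70% of its speed; a pose out of reach is approached as far as the arm can. A call with a number of a shift or a turn outside -1 to 1 is refused whole. A call with a gripper value outside its range is refused whole. "grip" is the opening, from 0 (shut) to 1 (fully open), set as the call begins (left out, the last holds). The fingers move at their own pace and stop on an object; the grip force is fixed at half the most. Time passes only in rows, so rows that repeat a pose let the fingers close. It gives the time, the measured TCP pose, the force, the opening and the grip force at its end, in the units of the state.
- readout.read_state(): the state, without advancing time (a new reading comes with each control period).
- viewer.capture(name): name is "scene" or "top" or "wrist"; returns (picture, depth): 480x640x3 uint8, red, green, blue; 480x640 float32, m along the optical axis (not along the pixel's ray), 0 where there is no reading.
- viewer.camera_info(name): a dict with "fx", "fy", "cx", "cy" (pixels), "R" (3x3) and "t" (3): a world point X has camera coordinates R X + t; the wrist camera has in their place "tool_from_camera" (4x4, takes a point from camera to tool coordinates, whose origin is the TCP and whose axes are the flange's). Camera axes: x right, y down, z forward; pixel columns grow to the right and rows downward; lengths in m; the calibration is good to about 2 mm. A picture is of the moment at which its call begins: read the wrist's pose just before it. camera_info takes no time and is no camera call.
- ticket.hand_in(): hands the job in; it is judged then, once.
The state is a dict: "time_s": time; "joint_positions": joint angles; "qvel": joint speeds; "tau": joint torques, N m; "position": TCP position; "tcp_rot": TCP orientation; "force": force on the tool from outside, world axes, zero at the start; "moment": the same for the moment, N m; "opening": opening from 0.0 (shut) to 1.0 (fully open); "grasp_force": force on a finger pad.
Only numpy, scipy, OpenCV 4.12 (cv2) and the standard library are available. Lean on these libraries where they do the work, as an engineer would, in place of code of your own. Each camera call takes 0.05 s, during which the arm holds its last target. There are 200 camera calls.

## Task

Get the spring-operated battery isolator ready: take the loose orange-topped plug-in module out of its storage bracket and plug it fully home, upright, in the empty socket between the two fitted modules, without letting it fall over on the way. Then wind the brass key clockwise, regripping it as often as needed, until the red pointer stands in the green sector of the dial. Do not disturb the other things on the benches.

Things in the scene. Friction and masses are not known exactly. Their poses are not given: they have to be found in the camera images.
- isolator: fixed grey housing 100 (x) x 240 (y, -112 to +127) x 55 mm high; origin on the bench under it, z up. On top: winding key at y = +82, empty socket at y = -50, fixed fitted modules at y = -91 and -9 (mm), each 54 (x) x 34 (y) mm, 62 mm high. They leave 7 mm beside a module in the socket: it can be held there only by its x faces. Flat feet to y = -130 and +145
- socket (a point): centre of the mouth of the empty socket, on the housing top (55 mm above the bench); axes as the isolator. Rectangular hole 46.8 (x) x 28.8 (y) mm, 19 mm deep, 1.5 mm chamfer; the module goes in straight down, either way round
- module: loose grey plug-in module with an orange top, 220 g: body 54 (x) x 34 (y) x 62 mm on a plug foot 44 (x) x 26 (y) x 16 mm; 78 mm tall in all. Origin at the centre of the foot's underside, z up; it can stand on its foot on a bench. Fully home its shoulders (16 mm above the origin) lie on the housing top, its origin 16 mm below the socket mouth
- bracket: fixed aluminium storage bracket on the right-hand bench, origin on the bench under it: floor plate 74 x 90 x 5 mm, two cheeks 36 mm wide (y), 4 mm thick, 83 mm high, inner faces at x = +-31 mm. The module stands between them on the floor plate, axes alike, tops level: it can be held there only by its y faces (34 mm apart)
- winding_key (a joint): key angle, growing clockwise seen from above, 0 to 5.0 rad (stop). A spring pulls back, but a brake holds the key where it is left; turning takes up to 0.14 N m. The red pointer is in the green sector from 4.45 rad to the stop
- key_grip (a point): on the vertical key axis at mid height of its brass paddle, 95 mm above the bench. The paddle is upright, 52 mm wide along this frame's x, 9 mm thick along y (pinch it across y), 30 mm high, and turns with the key; the red pointer points to -x. 24 mm free below the paddle; nothing tall within 70 mm round it
- grease_tub: bystander: white tub with a blue screw lid, 37 mm across, 54 mm tall, upright; origin at the centre of its underside
- torch: bystander: black pocket torch 97 mm long, 27 mm thick, lying down; origin on its underside
- marker_1: bystander: white marker pen with a black cap, 132 mm long, 15 mm thick, lying behind the isolator; origin on its underside

How it is judged (in metres and radians):
On the way, in this order (a step that is already met when the one before it is completed fails the run):
1. the module is plugged fully home in the socket (z of module in the frame of socket below -0.013 m and horizontal distance between module and socket below 0.005 m and angle between the x axis of module and the x axis of socket, either way round below 0.12 rad and angle between module's own z axis and vertical below 0.06 rad), for 0.2 s.
2. the key is wound until the pointer is in the green sector (value of joint winding_key above 4.4 rad), for 0.2 s.
At the end, for the whole second after the job is handed in: The module stands upright (within 0.06 rad) and fully home in the socket (its origin at least 13 mm below the mouth and within 5 mm of its centre, in line within 0.12 rad), at rest, and the key stands at 4.4 rad or more, its pointer in the green sector (all of step 1 and value of joint winding_key above 4.4 rad and linear speed of module below 0.02 m/s and velocity of joint winding_key below 0.05 rad/s); the robot touches nothing.
It fails at once if the module is tipped over (angle between module's own z axis and vertical above 0.8 rad).
It fails at once if the grease_tub is disturbed (moved more than 30 mm) (distance of grease_tub from where it was at the start of the episode above 0.03 m).
It fails at once if the torch is disturbed (moved more than 30 mm) (distance of torch from where it was at the start of the episode above 0.03 m).
It fails at once if the marker_1 is disturbed (moved more than 30 mm) (distance of marker_1 from where it was at the start of the episode above 0.03 m).
It also fails if it takes over 72 s, if anything falls off the work surface, if the arm or the gripper's body presses on something with over 40 N, if the wrist force passes 120 N, or if a joint passes its speed limit or range.

## Working session

There is one attempt and no reset: what is moved stays moved. The work goes in short steps, Python scripts to look and compute and a tool call to move; the robot and the scene stay as the last step left them, time stands still between calls to the robot, and variables do not carry over. Pictures are saved under pics/ and viewed, at most 10 in all, crops included, and the job is handed in when it is done.

Besides the shell and the picture viewer there is one more tool, called after "Emit:" in YAML: its name, and indented under it one key for each argument. send_rows: Moves the arm, as the interface text tells. Shifts and turns lie within -1 to 1; 1 stands for 250 mm of shift or 90 degrees of turn. Its arguments: {"type":"object","properties":{"moves":{"type":"array"},"grip":{"type":"number"}},"required":["moves"]}

```bash
mkdir -p pics; ls
python3 - <<'E'
from rig import readout, viewer
import cv2,numpy as np
s=readout.read_state();print(s)
for n in("scene","top"):
    p,d=viewer.capture(n);i=viewer.camera_info(n);print(n,i)
    cv2.imwrite(f"pics/{n}0.png",p[:,:,::-1]);np.savez(f"{n}0.npz",p=p,d=d,**i)
E
```

```text
pics
{'time_s': 0.0, 'joint_positions': array([-8.42547776e+01,  3.02786422e+01,  8.21566974e+01, -1.38665743e-03,
        6.76882860e+01, -1.02261600e+01]), 'qvel': array([-0.01161894,  0.0192618 ,  0.02482399, -0.08670934,  0.09507941,
        0.03534207]), 'tau': array([-8.53185520e-04, -4.40046108e+01, -1.76593530e+01,  6.31885557e-02,
        5.84216556e-02, -1.70309236e-04]), 'position': array([ 0.17193232, -0.60012445,  0.22157337]), 'tcp_rot': array([[ 9.61396757e-01,  2.75165801e-01, -2.38271359e-04],
       [ 2.75165668e-01, -9.61394433e-01,  2.14459299e-03],
       [ 3.61045889e-04, -2.12736884e-03, -9.99997672e-01]]), 'force': array([0.35222715, 0.21176507, 0.59918615]), 'moment': array([-0.00151294,  0.00087266,  0.02468156]), 'grasp_force': 0.0, 'opening': 1.0023726695842703}
scene {'fx': 555.1796640091211, 'fy': 555.1796640091211, 'cx': 319.18321807552275, 'cy': 229.10110034387264, 'R': array([[ 0.76537191, -0.64323918, -0.02119417],
       [-0.27645515, -0.29885105, -0.91337868],
       [ 0.58118705,  0.70493362, -0.40655898]]), 't': array([-0.37926411,  0.19357772,  1.37784292])}
top {'fx': 474.68905886321136, 'fy': 474.68905886321136, 'cx': 324.32459064311917, 'cy': 243.2524042941619, 'R': array([[-0.00460307, -0.99979801, -0.01956414],
       [-0.99229706,  0.00698879, -0.12368387],
       [ 0.12379562,  0.01884412, -0.99212879]]), 't': array([-0.02042818,  0.46542689,  1.14693089])}
```

View pics/scene0.png

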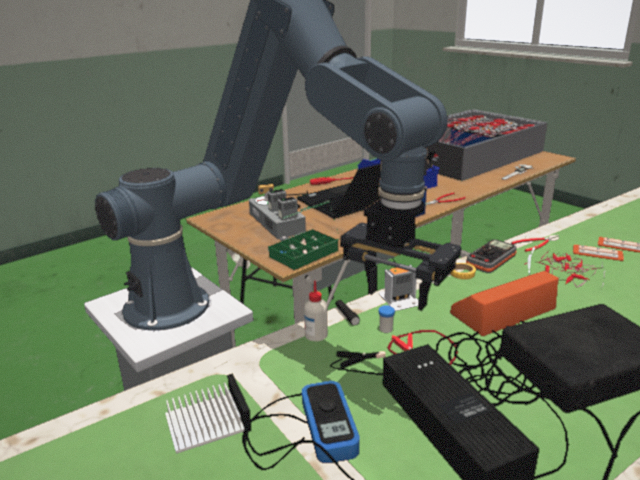

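View pics/top0.png

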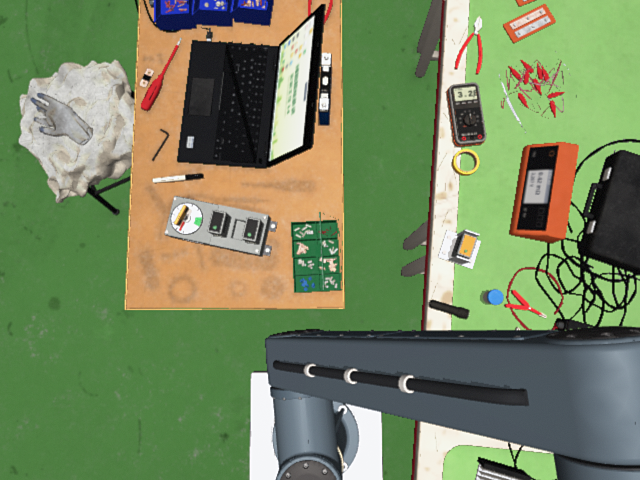

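The top view shows the isolator at about (220,227) on the left bench, with its key at about (183,215). The module and bracket are at (463,246) on the right bench, the tub at (493,297) and the torch at (448,309). Next I'll measure them with depth.

```bash
cat > h.py <<'E'
import numpy as np,cv2
def cloud(p,d,K,R,t):
    v,u=np.indices(d.shape)
    c=np.stack([(u-K['cx'])/K['fx']*d,(v-K['cy'])/K['fy']*d,d],-1)
    return (c-t)@R   # R^T (c-t)
def rect(P):
    r=cv2.minAreaRect((P[:,:2]*1000).astype(np.float32));return np.round(r[0],1),np.round(r[1],1),round(r[2],1)
E
python3 - <<'E'
from h import *
z=np.load("top0.npz");p,d=z['p'],z['d'];W=cloud(p,d,z,z['R'],z['t'])
def reg(n,u0,v0,u1,v1,lo,hi):
    w=W[v0:v1,u0:u1].reshape(-1,3);k=(w[:,2]>lo)&(w[:,2]<hi)&(d[v0:v1,u0:u1].ravel()>0)
    q=w[k];print(n,len(q),q.mean(0).round(4) if len(q) else '',rect(q) if len(q)>4 else '')
for a in [(150,150),(300,280),(445,200),(520,100)]: print(a,W[a[1],a[0]].round(3))
reg('iso',155,185,285,265,.045,.064)
reg('mods',200,200,275,250,.105,.13)
reg('key',155,185,205,245,.085,.13)
reg('bracket+mod',438,222,485,270,.072,.1)
reg('plate',438,222,485,270,.003,.015)
reg('tub',478,285,506,310,.03,.07)
reg('torch',425,295,472,322,.015,.05)
a=cv2.resize(p[185:270,155:285],None,fx=5,fy=5,interpolation=2);b=cv2.resize(p[220:320,425:510],None,fx=4,fy=4.25,interpolation=2)
c=cv2.copyMakeBorder(a,0,0,0,0,0)
out=np.zeros((600,800,3),np.uint8);
a=cv2.resize(p[190:262,160:280],(480,288),interpolation=2);b=cv2.resize(p[220:300,430:510],(320,320),interpolation=2)
out[:288,:480]=a;out[:320,480:]=b
cv2.imwrite("pics/crop0.png",out[:330,:,::-1])
E
```

```text
(150, 150) [ 0.72   0.435 -0.003]
(300, 280) [0.375 0.038 0.015]
(445, 200) [ 0.578 -0.332 -0.002]
(520, 100) [ 0.837 -0.531  0.013]
iso 2680 [0.51   0.2529 0.0549] (array([510.3, 241.4]), array([242.2, 100.8]), 77.8)
mods 719 [0.4969 0.1838 0.1161] (array([497.7, 184.9]), array([117.4,  55.1]), 77.8)
key 149 [0.5251 0.3117 0.1027] (array([525.4, 312.9]), array([11.1, 51.5]), 66.8)
bracket+mod 431 [ 0.4509 -0.3586  0.0812] (array([ 451.8, -360.8]), array([37., 71.]), 70.4)
plate 481 [ 0.4563 -0.3603  0.0051] (array([ 462.2, -366.4]), array([115.1, 119.9]), 87.4)
tub 216 [ 0.331  -0.4278  0.0522] (array([ 330.9, -429.8]), array([39.3, 33.1]), 89.7)
torch 336 [ 0.3024 -0.3295  0.0214] (array([ 304.3, -327. ]), array([97.2, 25.1]), 71.0)
```

View pics/crop0.png

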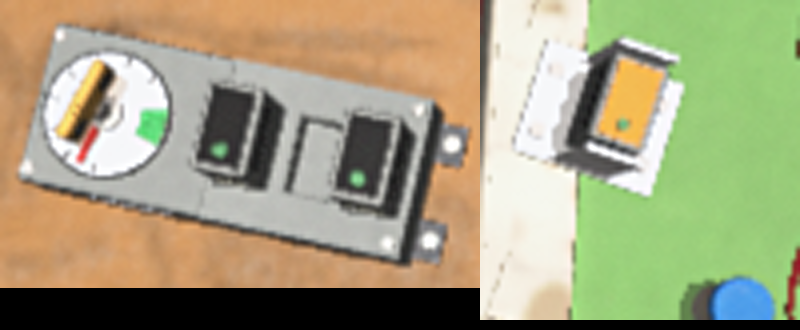

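The crop shows the red pointer at about (90,145), the green sector at (152,125), the empty socket at (318,160), and the module with its orange top seated in the bracket. From the depth data, the socket is at about (0.498,0.185) with isolator yaw -12.2°, and the module at about (0.452,-0.361) with yaw -19.6°. I'll set the module down on the right bench to regrip it.

```bash
cat >> h.py <<'E'
def Rot(yaw):  # tool down, tool x at yaw
    c,s=np.cos(np.radians(yaw)),np.sin(np.radians(yaw));return np.array([[c,s,0],[s,-c,0],[0,0,-1.]])
def row(c,g):  # c,g: (x,y,z,yaw) commanded, goal
    d=Rot(c[3]).T@(np.array(g[:3])-c[:3])/.25;return np.r_[d,0,0,-(g[3]-c[3])/90].round(4).tolist()
def wrist(name=None):
    from rig import readout,viewer
    s=readout.read_state();p,d=viewer.capture("wrist");i=viewer.camera_info("wrist");T=np.array(i['tool_from_camera'])
    v,u=np.indices(d.shape);c=np.stack([(u-i['cx'])/i['fx']*d,(v-i['cy'])/i['fy']*d,d],-1)
    W=(c@T[:3,:3].T+T[:3,3])@s['tcp_rot'].T+s['position']
    if name:cv2.imwrite(f"pics/{name}.png",p[:,:,::-1])
    return s,p,d,W,i
E
python3 - <<'E'
from h import *
z=np.load("top0.npz");W=cloud(z['p'],z['d'],z,z['R'],z['t'])
for u in range(436,510,8): print(u,[W[v,u].round(3).tolist() for v in (180,200,212)])
print(row((.172,-.601,.223,15.97),(.452,-.361,.26,-19.6)))
E
```

```text
436 [[0.631, -0.31, 0.0], [0.578, -0.308, 0.001], [0.548, -0.308, -0.004]]
444 [[0.63, -0.33, 0.003], [0.578, -0.328, 0.001], [0.547, -0.327, 0.001]]
452 [[0.631, -0.352, -0.002], [0.579, -0.35, -0.005], [0.547, -0.348, -0.001]]
460 [[0.63, -0.372, -0.001], [0.578, -0.37, -0.0], [0.547, -0.368, 0.0]]
468 [[0.629, -0.392, 0.001], [0.577, -0.389, 0.003], [0.547, -0.389, -0.002]]
476 [[0.63, -0.412, 0.0], [0.577, -0.41, 0.0], [0.546, -0.408, 0.002]]
484 [[0.629, -0.432, 0.001], [0.576, -0.429, 0.004], [0.545, -0.427, 0.005]]
492 [[0.628, -0.452, 0.003], [0.576, -0.449, 0.005], [0.545, -0.448, 0.002]]
500 [[0.628, -0.472, 0.003], [0.576, -0.47, 0.002], [0.545, -0.469, 0.001]]
508 [[0.629, -0.494, -0.001], [0.576, -0.489, 0.005], [0.545, -0.487, 0.005]]
[1.3409, -0.6148, -0.148, 0.0, 0.0, 0.3952]
```

Emit:
send_rows:
  moves:
    - [0.9, -0.41, -0.148, 0, 0, 0.3952]
    - [0.9, -0.41, -0.148, 0, 0, 0.3952]
    - [0.9, -0.41, -0.148, 0, 0, 0.3952]
    - [0.9, -0.41, -0.148, 0, 0, 0.3952]
    - [0.9, -0.41, -0.148, 0, 0, 0.3952]
    - [0.9, -0.41, -0.148, 0, 0, 0.3952]
    - [0.9, -0.41, -0.148, 0, 0, 0.3952]
  grip: 1

```text
time_s: 0.8
position: [0.3611, -0.4392, 0.2596]
tcp_rot: [[0.943, -0.332, -0.0], [-0.332, -0.943, -0.0], [-0.0, 0.0, -1.0]]
force: [-0.1, -0.2, 0.1]
opening: 0.997
grasp_force: 0.0
```

Run:
```python
from h import *
c=np.array([.172,-.601,.223])+Rot(15.97)@np.array([.9,-.41,-.148])*.25
print(c,row((*c,-19.6),(.452,-.361,.26,-19.6)))
```

```text
[ 0.36011509 -0.44055075  0.26      ] [0.2395, -0.4231, 0.0, 0.0, 0.0, -0.0]
```

Emit:
send_rows:
  moves:
    - [0.24, -0.423, 0, 0, 0, 0]
    - [0.24, -0.423, 0, 0, 0, 0]
    - [0.24, -0.423, 0, 0, 0, 0]
    - [0.24, -0.423, 0, 0, 0, 0]
    - [0.24, -0.423, 0, 0, 0, 0]

```text
time_s: 1.3
position: [0.4511, -0.362, 0.259]
tcp_rot: [[0.942, -0.336, -0.001], [-0.336, -0.942, -0.0], [-0.001, 0.001, -1.0]]
force: [-0.1, -1.1, 0.1]
opening: 0.997
grasp_force: 0.0
```

Run:
```python
from h import *
s,p,d,W,i=wrist("w1");print(s['position'],s['tcp_rot'].round(4),i['tool_from_camera'])
hsv=cv2.cvtColor(p,cv2.COLOR_RGB2HSV)
near=(np.hypot(W[...,0]-.452,W[...,1]+.361)<.07)
k=near&(W[...,2]>.075)&(W[...,2]<.1)&(d>0);print('top all',k.sum(),rect(W[k]),W[k].mean(0))
k2=k&(hsv[...,0]>8)&(hsv[...,0]<28)&(hsv[...,1]>120);print('orange',k2.sum(),rect(W[k2]),W[k2].mean(0))
```

```text
[ 0.45114502 -0.36200221  0.2589885 ] [[ 9.419e-01 -3.358e-01 -1.400e-03]
 [-3.358e-01 -9.419e-01 -2.000e-04]
 [-1.200e-03  6.000e-04 -1.000e+00]] [[ 2.51660717e-04 -9.61032553e-01 -2.76435106e-01  7.60605088e-02]
 [ 9.99999602e-01  5.38138241e-06  8.91670154e-04 -2.39270308e-04]
 [-8.55436442e-04 -2.76435221e-01  9.61032173e-01 -1.61456967e-01]
 [ 0.00000000e+00  0.00000000e+00  0.00000000e+00  1.00000000e+00]]
top all 3376 (array([ 452.6, -361.5]), array([37.1, 70.2]), 70.5) [ 0.45329477 -0.36094694  0.08221903]
orange 1771 (array([ 452.4, -360.5]), array([26.1, 46.2]), 69.6) [ 0.45342962 -0.36098395  0.08285838]
```

View pics/w1.png

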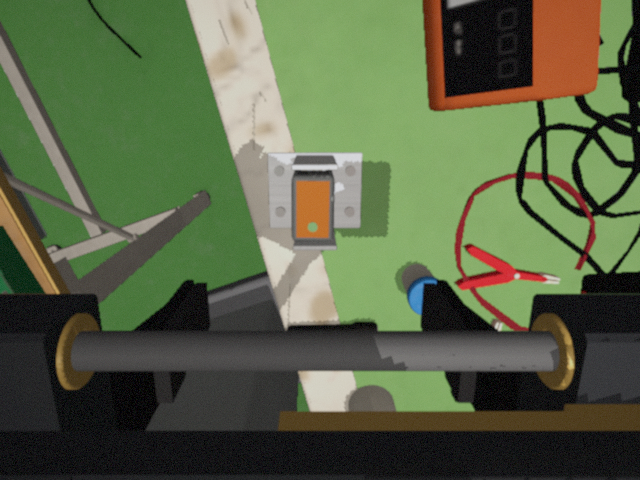

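The module's orange top is at (313,208) px, between the fingers and in line with them. It's 1–2 mm off the tool centre, so I'll correct that and descend.

Emit:
send_rows:
  moves:
    - [0.0047, -0.006, 0.15, 0, 0, 0]
    - [0.0047, -0.006, 0.3, 0, 0, 0]
    - [0.0047, -0.006, 0.45, 0, 0, 0]
    - [0.0047, -0.006, 0.57, 0, 0, 0]
    - [0.0047, -0.006, 0.66, 0, 0, 0]
    - [0.0047, -0.006, 0.74, 0, 0, 0]
    - [0.0047, -0.006, 0.8, 0, 0, 0]
    - [0.0047, -0.006, 0.83, 0, 0, 0]
    - [0.0047, -0.006, 0.84, 0, 0, 0]
    - [0.0047, -0.006, 0.84, 0, 0, 0]

```text
time_s: 2.35
position: [0.4533, -0.3608, 0.0496]
tcp_rot: [[0.942, -0.336, 0.0], [-0.336, -0.942, -0.0], [0.0, 0.0, -1.0]]
force: [0.5, 0.4, -0.3]
opening: 0.995
grasp_force: 0.0
```

Emit:
send_rows:
  moves:
    - [0, 0, 0, 0, 0, 0]
    - [0, 0, 0, 0, 0, 0]
    - [0, 0, 0, 0, 0, 0]
    - [0, 0, 0, 0, 0, 0]
    - [0, 0, 0, 0, 0, 0]
    - [0, 0, 0, 0, 0, 0]
    - [0, 0, 0, 0, 0, 0]
  grip: 0

```text
time_s: 3.05
position: [0.4538, -0.3598, 0.0495]
tcp_rot: [[0.942, -0.335, -0.0], [-0.335, -0.942, 0.0], [-0.0, -0.0, -1.0]]
force: [-0.4, 0.0, 0.4]
opening: 0.448
grasp_force: 0.0
```

Emit:
send_rows:
  moves:
    - [0, 0, 0, 0, 0, 0]
    - [0, 0, 0, 0, 0, 0]
    - [0, 0, 0, 0, 0, 0]
    - [0, 0, 0, 0, 0, 0]
  grip: 0

```text
time_s: 3.45
position: [0.4537, -0.3599, 0.0495]
tcp_rot: [[0.942, -0.335, 0.0], [-0.335, -0.942, -0.0], [0.0, 0.0, -1.0]]
force: [1.2, -0.4, -0.2]
opening: 0.389
grasp_force: 29.8
```

Emit:
send_rows:
  moves:
    - [0, 0, -0.08, 0, 0, 0]
    - [0, 0, -0.2, 0, 0, 0]
    - [0, 0, -0.36, 0, 0, 0]
    - [0, 0, -0.5, 0, 0, 0]
    - [0.1, -0.02, -0.5, 0, 0, 0]
    - [0.24, -0.05, -0.5, 0, 0, 0]
    - [0.38, -0.08, -0.5, 0, 0, 0]
    - [0.45, -0.1, -0.46, 0, 0, 0]
    - [0.46, -0.1, -0.36, 0, 0, 0]
    - [0.46, -0.1, -0.24, 0, 0, 0]
    - [0.46, -0.1, -0.14, 0, 0, 0]
    - [0.46, -0.1, -0.07, 0, 0, 0]
  grip: 0

```text
time_s: 4.65
position: [0.569, -0.3733, 0.0639]
tcp_rot: [[0.942, -0.335, -0.004], [-0.335, -0.942, 0.004], [-0.005, -0.002, -1.0]]
force: [0.4, 0.8, -2.9]
opening: 0.387
grasp_force: 29.8
```

Emit:
send_rows:
  moves:
    - [0, 0, 0.02, 0, 0, 0]
    - [0, 0, 0.04, 0, 0, 0]
    - [0, 0, 0.05, 0, 0, 0]
    - [0, 0, 0.06, 0, 0, 0]
    - [0, 0, 0.06, 0, 0, 0]
    - [0, 0, 0.06, 0, 0, 0]
  grip: 0

```text
time_s: 5.25
position: [0.5708, -0.3751, 0.0528]
tcp_rot: [[0.942, -0.335, 0.001], [-0.335, -0.942, -0.001], [0.001, 0.0, -1.0]]
force: [-0.6, -0.2, -2.2]
opening: 0.389
grasp_force: 29.8
```

Emit:
send_rows:
  moves:
    - [0, 0, 0.012, 0, 0, 0]
    - [0, 0, 0.02, 0, 0, 0]
    - [0, 0, 0.026, 0, 0, 0]
    - [0, 0, 0.03, 0, 0, 0]
    - [0, 0, 0.032, 0, 0, 0]
    - [0, 0, 0.032, 0, 0, 0]
  grip: 0

```text
time_s: 5.85
position: [0.5704, -0.3748, 0.0446]
tcp_rot: [[0.942, -0.335, -0.0], [-0.335, -0.942, 0.0], [-0.0, -0.0, -1.0]]
force: [-2.1, 0.5, 2.3]
opening: 0.388
grasp_force: 29.8
```

The module is standing on the bench: the force changed sign. Next I'll release it, rise, turn 90° and look.

Emit:
send_rows:
  moves:
    - [0, 0, 0, 0, 0, 0]
    - [0, 0, 0, 0, 0, 0]
    - [0, 0, 0, 0, 0, 0]
    - [0, 0, 0, 0, 0, 0]
    - [0, 0, 0, 0, 0, 0]
  grip: 1

```text
time_s: 6.35
position: [0.5705, -0.3749, 0.0439]
tcp_rot: [[0.942, -0.335, 0.0], [-0.335, -0.942, -0.0], [0.0, 0.0, -1.0]]
force: [0.8, -0.0, 0.1]
opening: 0.758
grasp_force: 0.0
```

Emit:
send_rows:
  moves:
    - [0, 0, -0.05, 0, 0, 0]
    - [0, 0, -0.15, 0, 0, 0]
    - [0, 0, -0.28, 0, 0, 0]
    - [0, 0, -0.4, 0, 0, -0.05]
    - [0, 0, -0.48, 0, 0, -0.1]
    - [0, 0, -0.48, 0, 0, -0.2]
    - [0, 0, -0.48, 0, 0, -0.3]
    - [0, 0, -0.48, 0, 0, -0.4]
    - [0, 0, -0.48, 0, 0, -0.5]
    - [0, 0, -0.48, 0, 0, -0.6]
    - [0, 0, -0.48, 0, 0, -0.7]
    - [0, 0, -0.48, 0, 0, -0.79]

```text
time_s: 7.55
position: [0.5706, -0.375, 0.1651]
tcp_rot: [[0.644, 0.765, 0.001], [0.765, -0.644, -0.001], [0.0, 0.001, -1.0]]
force: [0.7, -0.1, -0.4]
opening: 1.002
grasp_force: 0.0
```

Emit:
send_rows:
  moves:
    - [0, 0, 0, 0, 0, -0.09]
    - [0, 0, 0, 0, 0, -0.17]
    - [0, 0, 0, 0, 0, -0.21]
    - [0, 0, 0, 0, 0, -0.21]
    - [0, 0, 0, 0, 0, -0.21]
    - [0, 0, 0, 0, 0, -0.21]

```text
time_s: 8.15
position: [0.5705, -0.3749, 0.1645]
tcp_rot: [[0.368, 0.93, 0.0], [0.93, -0.368, -0.0], [-0.0, 0.0, -1.0]]
force: [0.1, 0.8, -0.6]
opening: 0.996
grasp_force: 0.0
```

Run:
```python
from h import *
s,p,d,W,i=wrist("w2");print(s['time_s'],s['position'],s['tcp_rot'].round(4))
k=(np.hypot(W[...,0]-.57,W[...,1]+.375)<.06)&(W[...,2]>.07)&(W[...,2]<.09)&(d>0);print(k.sum(),rect(W[k]),W[k].mean(0))
```

```text
8.15 [ 0.57051708 -0.37491218  0.16446075] [[ 3.679e-01  9.299e-01  3.000e-04]
 [ 9.299e-01 -3.679e-01 -3.000e-04]
 [-2.000e-04  4.000e-04 -1.000e+00]]
4878 (array([ 568.8, -374.9]), array([34.9, 54. ]), 70.3) [ 0.56954596 -0.3736245   0.07747246]
```

Emit:
send_rows:
  moves:
    - [0, 0, 0.1, 0, 0, -0.022]
    - [0, 0, 0.22, 0, 0, -0.022]
    - [0, 0, 0.33, 0, 0, -0.022]
    - [0, 0, 0.42, 0, 0, -0.022]
    - [0, 0, 0.48, 0, 0, -0.022]
    - [0, 0, 0.505, 0, 0, -0.022]
    - [0, 0, 0.514, 0, 0, -0.022]
    - [0, 0, 0.514, 0, 0, -0.022]

```text
time_s: 9.0
position: [0.571, -0.3753, 0.0362]
tcp_rot: [[0.335, 0.942, 0.001], [0.942, -0.335, -0.001], [-0.001, 0.001, -1.0]]
force: [0.1, 0.3, 0.1]
opening: 1.0
grasp_force: 0.0
```

Emit:
send_rows:
  moves:
    - [0, 0, 0, 0, 0, 0]
    - [0, 0, 0, 0, 0, 0]
    - [0, 0, 0, 0, 0, 0]
    - [0, 0, 0, 0, 0, 0]
    - [0, 0, 0, 0, 0, 0]
    - [0, 0, 0, 0, 0, 0]
    - [0, 0, 0, 0, 0, 0]
    - [0, 0, 0, 0, 0, 0]
  grip: 0

```text
time_s: 9.8
position: [0.57, -0.3747, 0.0357]
tcp_rot: [[0.335, 0.942, -0.001], [0.942, -0.335, 0.0], [0.0, -0.001, -1.0]]
force: [-2.3, 0.6, 2.9]
opening: 0.616
grasp_force: 30.0
```

Emit:
send_rows:
  moves:
    - [0, 0, -0.06, 0, 0, 0]
    - [0, 0, -0.18, 0, 0, 0]
    - [0, 0, -0.34, 0, 0, 0]
    - [0, 0, -0.5, 0, 0, 0]
    - [0, 0, -0.66, 0, 0, 0]
    - [0.05, -0.025, -0.8, 0, 0, 0]
    - [0.15, -0.07, -0.84, 0, 0, 0]
    - [0.3, -0.15, -0.84, 0, 0, 0]
    - [0.45, -0.22, -0.84, 0, 0, 0]
    - [0.6, -0.3, -0.84, 0, 0, 0]
    - [0.75, -0.38, -0.84, 0, 0, 0]
    - [0.9, -0.46, -0.84, 0, 0, 0]
  grip: 0

```text
time_s: 11.0
position: [0.5372, -0.1226, 0.2461]
tcp_rot: [[0.335, 0.942, 0.002], [0.942, -0.335, 0.0], [0.001, 0.001, -1.0]]
force: [0.7, 0.7, -2.7]
opening: 0.618
grasp_force: 30.0
```

Emit:
send_rows:
  moves:
    - [0.15, -0.08, 0, 0, 0, 0]
    - [0.3, -0.16, 0, 0, 0, 0]
    - [0.45, -0.24, 0, 0, 0, -0.02]
    - [0.6, -0.32, 0, 0, 0, -0.04]
    - [0.75, -0.4, 0, 0, 0, -0.06]
    - [0.88, -0.48, 0, 0, 0, -0.08]
    - [0.97, -0.52, 0, 0, 0, -0.082]
    - [1.0, -0.54, 0, 0, 0, -0.082]
    - [1.0, -0.54, 0, 0, 0, -0.082]
    - [1.0, -0.54, 0, 0, 0, -0.082]
  grip: 0

```text
time_s: 12.0
position: [0.4941, 0.1557, 0.2458]
tcp_rot: [[0.211, 0.977, 0.001], [0.977, -0.211, -0.001], [-0.0, 0.001, -1.0]]
force: [-0.6, -0.6, -1.5]
opening: 0.617
grasp_force: 30.0
```

Run:
```python
from h import *
s,p,d,W,i=wrist("w3");print(s['time_s'],s['position'],s['tcp_rot'].round(4),s['opening'])
k=(np.hypot(W[...,0]-.498,W[...,1]-.185)<.075)&(W[...,2]>.108)&(W[...,2]<.125)&(d>0);print(k.sum(),rect(W[k]),W[k].mean(0))
k=(np.hypot(W[...,0]-.51,W[...,1]-.241)<.15)&(W[...,2]>.048)&(W[...,2]<.062)&(d>0);print(k.sum(),rect(W[k]))
```

```text
12.0 [0.49412494 0.15572855 0.24578395] [[ 2.110e-01  9.775e-01  7.000e-04]
 [ 9.775e-01 -2.110e-01 -6.000e-04]
 [-4.000e-04  8.000e-04 -1.000e+00]] 0.6167978248534429
7188 (array([499.8, 188.4]), array([106.9,  54.4]), 77.8) [0.50113506 0.19559236 0.11642819]
21421 (array([505.3, 214.8]), array([188.7, 100.4]), 77.8)
```

View pics/w3.png

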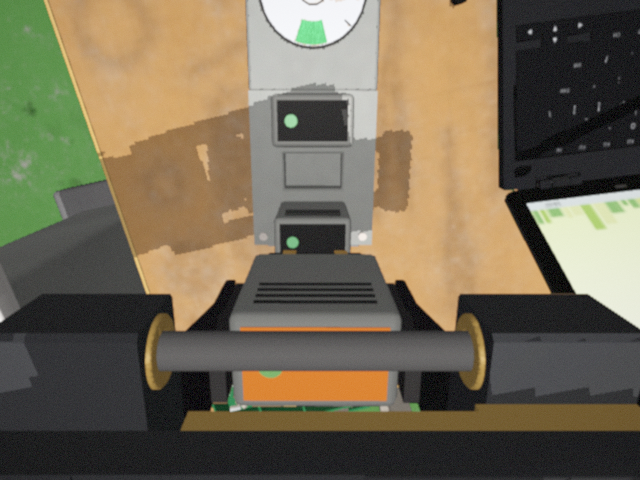

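The socket is visible at (313,169) between the fitted modules at (313,120) and (311,238). I'll refine its centre from the depth of the hole and the far module.

Run:
```python
from h import *
s,p,d,W,i=wrist()
A=np.radians(77.8);y=np.array([np.cos(A),np.sin(A)]);x=np.array([y[1],-y[0]])
L=np.stack([(W[...,:2]-[.498,.185])@x,(W[...,:2]-[.498,.185])@y],-1)*1000
def rr(n,k):
    q=L[k];a=np.percentile(q,1,axis=0);b=np.percentile(q,99,axis=0);print(n,k.sum(),a.round(1),b.round(1),((a+b)/2).round(2),rect(W[k]))
ok=d>0
rr('far mod (expect y 41)',ok&(abs(L[...,1]-41)<23)&(abs(L[...,0])<40)&(W[...,2]>.11)&(W[...,2]<.125))
print(np.median(W[ok&(abs(L[...,1]-75)<8)&(abs(L[...,0])<30)][:,2]))
rr('hole',ok&(abs(L[...,1])<17)&(abs(L[...,0])<30)&(W[...,2]<.045)&(W[...,2]>.03))
rr('key',ok&(abs(L[...,1]-132)<40)&(abs(L[...,0])<40)&(W[...,2]>.09)&(W[...,2]<.125))
rr('houseX',ok&(abs(L[...,1]-65)<10)&(abs(L[...,0])<70)&(W[...,2]>.05)&(W[...,2]<.06))
print(s['time_s'],s['position'])
```

```text
far mod (expect y 41) 4330 [-25.4  24. ] [27.1 56.7] [ 0.85 40.36] (array([507.4, 224.6]), array([33.7, 54. ]), 77.8)
0.05433980148066822
hole 1863 [-22.6 -15.4] [24.1 11.2] [ 0.76 -2.08] (array([498.4, 183.1]), array([27.4, 47. ]), 77.8)Traceback (most recent call last):
  File "<stdin>", line 11, in <module>
  File "<stdin>", line 6, in rr
    return _quantile_unchecked(
        a, q, axis, out, overwrite_input, method, keepdims, weights)
    return _ureduce(a,
                    func=_quantile_ureduce_func,
    ...<5 lines>...
                    overwrite_input=overwrite_input,
                    method=method)
    r = func(a, **kwargs)
    result = _quantile(arr,
                       quantiles=q,
    ...<2 lines>...
                       out=out,
                       weights=wgt)
    slices_having_nans = np.isnan(arr[-1, ...])
                                  ~~~^^^^^^^^^
IndexError: index -1 is out of bounds for axis 0 with size 0
```

Emit:
send_rows:
  moves:
    - [0.04, -0.002, 0, 0, 0, 0]
    - [0.09, -0.005, 0.04, 0, 0, 0]
    - [0.1176, -0.007, 0.12, 0, 0, 0]
    - [0.1176, -0.007, 0.22, 0, 0, 0]
    - [0.1176, -0.007, 0.3, 0, 0, 0]
    - [0.1176, -0.007, 0.34, 0, 0, 0]
    - [0.1176, -0.007, 0.34, 0, 0, 0]
    - [0.1176, -0.007, 0.34, 0, 0, 0]
    - [0.1176, -0.007, 0.34, 0, 0, 0]
  grip: 0

```text
time_s: 13.0
position: [0.4993, 0.1857, 0.1615]
tcp_rot: [[0.211, 0.977, 0.002], [0.977, -0.211, 0.0], [0.001, 0.002, -1.0]]
force: [0.9, 0.8, -2.8]
opening: 0.619
grasp_force: 30.0
```

Emit:
send_rows:
  moves:
    - [-0.002, -0.001, 0.05, 0, 0, 0]
    - [-0.002, -0.001, 0.12, 0, 0, 0]
    - [-0.002, -0.001, 0.18, 0, 0, 0]
    - [-0.002, -0.001, 0.23, 0, 0, 0]
    - [-0.002, -0.001, 0.258, 0, 0, 0]
    - [-0.002, -0.001, 0.258, 0, 0, 0]
    - [-0.002, -0.001, 0.258, 0, 0, 0]
    - [-0.002, -0.001, 0.258, 0, 0, 0]
  grip: 0

```text
time_s: 13.8
position: [0.4986, 0.1852, 0.0967]
tcp_rot: [[0.211, 0.978, 0.002], [0.978, -0.211, 0.0], [0.001, 0.002, -1.0]]
force: [0.3, -0.2, -1.4]
opening: 0.619
grasp_force: 30.0
```

Emit:
send_rows:
  moves:
    - [0, 0, 0.01, 0, 0, 0]
    - [0, 0, 0.02, 0, 0, 0]
    - [0, 0, 0.028, 0, 0, 0]
    - [0, 0, 0.035, 0, 0, 0]
    - [0, 0, 0.04, 0, 0, 0]
    - [0, 0, 0.04, 0, 0, 0]
  grip: 0

```text
time_s: 14.4
position: [0.4978, 0.1851, 0.0858]
tcp_rot: [[0.211, 0.978, -0.001], [0.978, -0.211, -0.0], [-0.0, -0.001, -1.0]]
force: [0.0, 0.3, -1.5]
opening: 0.619
grasp_force: 30.0
```

Emit:
send_rows:
  moves:
    - [0, 0, 0.01, 0, 0, 0]
    - [0, 0, 0.02, 0, 0, 0]
    - [0, 0, 0.03, 0, 0, 0]
    - [0, 0, 0.037, 0, 0, 0]
    - [0, 0, 0.042, 0, 0, 0]
    - [0, 0, 0.045, 0, 0, 0]
    - [0, 0, 0.047, 0, 0, 0]
    - [0, 0, 0.047, 0, 0, 0]
  grip: 0

```text
time_s: 15.2
position: [0.4979, 0.1851, 0.0746]
tcp_rot: [[0.211, 0.978, 0.0], [0.978, -0.211, -0.0], [0.0, 0.0, -1.0]]
force: [-0.5, -0.3, 1.3]
opening: 0.618
grasp_force: 30.0
```

Emit:
send_rows:
  moves:
    - [0, 0, 0.004, 0, 0, 0]
    - [0, 0, 0.006, 0, 0, 0]
    - [0, 0, 0.006, 0, 0, 0]
    - [0, 0, 0.006, 0, 0, 0]
  grip: 0

```text
time_s: 15.6
position: [0.4979, 0.1851, 0.0746]
tcp_rot: [[0.211, 0.978, 0.001], [0.978, -0.211, -0.0], [0.0, 0.001, -1.0]]
force: [-3.7, -1.0, 13.2]
opening: 0.618
grasp_force: 30.0
```

Emit:
send_rows:
  moves:
    - [0, 0, 0, 0, 0, 0]
    - [0, 0, 0, 0, 0, 0]
    - [0, 0, 0, 0, 0, 0]
    - [0, 0, 0, 0, 0, 0]
    - [0, 0, 0, 0, 0, 0]
    - [0, 0, 0, 0, 0, 0]
  grip: 1

```text
time_s: 16.2
position: [0.4979, 0.1851, 0.0726]
tcp_rot: [[0.211, 0.978, -0.0], [0.978, -0.211, -0.0], [-0.0, -0.0, -1.0]]
force: [-0.2, -0.1, -0.7]
opening: 0.982
grasp_force: 0.0
```

Emit:
send_rows:
  moves:
    - [0, 0, -0.05, 0, 0, 0]
    - [0, 0, -0.15, 0, 0, 0]
    - [0, 0, -0.3, 0, 0, 0]
    - [0, 0, -0.45, 0, 0, 0]
    - [0, 0, -0.58, 0, 0, 0]
    - [0.1, 0, -0.64, 0, 0, 0]
    - [0.25, 0, -0.64, 0, 0, 0]
    - [0.36, 0, -0.64, 0, 0, 0]
    - [0.4, 0, -0.64, 0, 0, 0]
    - [0.4, 0, -0.64, 0, 0, 0]
    - [0.4, 0, -0.64, 0, 0, 0]

```text
time_s: 17.3
position: [0.5184, 0.282, 0.2327]
tcp_rot: [[0.211, 0.978, -0.001], [0.978, -0.211, -0.001], [-0.001, -0.001, -1.0]]
force: [-0.8, -0.1, -0.4]
opening: 0.997
grasp_force: 0.0
```

Run:
```python
from h import *
from rig import viewer
s,p,d,W,i=wrist("w4");print(s['time_s'],s['position'],s['tcp_rot'].round(4),s['joint_positions'])
A=np.radians(77.8);y=np.array([np.cos(A),np.sin(A)]);x=np.array([y[1],-y[0]])
L=np.stack([(W[...,:2]-[.4985,.1848])@x,(W[...,:2]-[.4985,.1848])@y],-1)*1000
def rr(n,c,h,lo,hi):
    k=(d>0)&(abs(L[...,1]-c)<h)&(abs(L[...,0])<40)&(W[...,2]>lo)&(W[...,2]<hi)
    if k.sum()>20:print(n,k.sum(),L[k].mean(0).round(1),np.median(W[k][:,2]).round(4),rect(W[k]))
rr('key',132,40,.085,.125)
for c in (-41,0,41): rr(c,c,19,.105,.14)
```

```text
17.3 [0.51841832 0.28195778 0.23268719] [[ 2.107e-01  9.775e-01 -1.200e-03]
 [ 9.775e-01 -2.107e-01 -1.100e-03]
 [-1.300e-03 -9.000e-04 -1.000e+00]] [ 1.77207427e+01  2.69007601e+01  8.65258702e+01 -4.40920829e-02
  6.66569716e+01  2.99043951e+01]
key 1259 [  0.4 132.7] 0.1081 (array([526.7, 313.5]), array([ 9.8, 51.6]), 63.3)
-41 2153 [  0.1 -31.1] 0.1164 (array([491.8, 151.6]), array([21.9, 54.7]), 79.0)
0 640 [ -0.5 -12.3] 0.1168 (array([495.2, 172.8]), array([ 9.2, 53.6]), 78.0)
41 3683 [ 0.2 43.5] 0.1166 (array([507.2, 225.2]), array([34.3, 54.6]), 77.8)
```

View pics/w4.png

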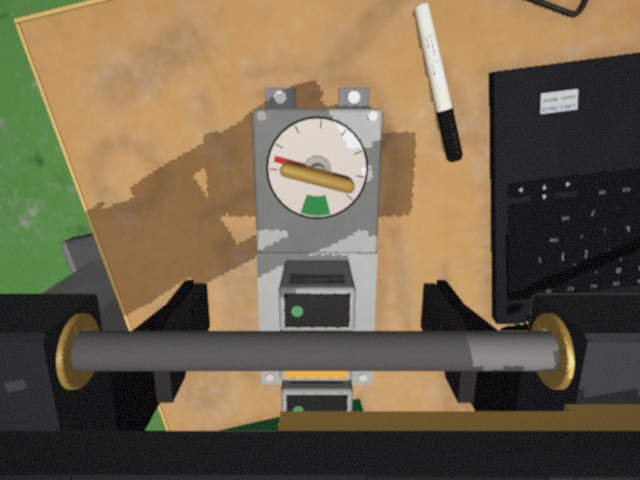

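The module is seated: its orange top at (315,375) is level with its neighbours at z 0.117. The pointer is at (278,160) and the green sector at (316,206), so the key stands at about 0.23 rad and needs about 258° clockwise. Next I'll move over the key.

Emit:
send_rows:
  moves:
    - [0.03, 0.001, 0, 0, 0, -0.09]
    - [0.07, 0.003, 0, 0, 0, -0.18]
    - [0.11, 0.005, 0, 0, 0, -0.27]
    - [0.13, 0.0055, 0.03, 0, 0, -0.36]
    - [0.13, 0.0055, 0.08, 0, 0, -0.45]
    - [0.13, 0.0055, 0.12, 0, 0, -0.54]
    - [0.13, 0.0055, 0.16, 0, 0, -0.63]
    - [0.13, 0.0055, 0.2, 0, 0, -0.72]
    - [0.13, 0.0055, 0.2, 0, 0, -0.8]
    - [0.13, 0.0055, 0.2, 0, 0, -0.841]
    - [0.13, 0.0055, 0.2, 0, 0, -0.841]
    - [0.13, 0.0055, 0.2, 0, 0, -0.841]
  grip: 1

```text
time_s: 18.55
position: [0.5273, 0.3133, 0.1829]
tcp_rot: [[-0.894, 0.448, -0.0], [0.448, 0.894, -0.0], [0.0, -0.0, -1.0]]
force: [0.3, -0.2, -0.7]
opening: 1.0
grasp_force: 0.0
```

Run:
```python
from h import *
s,p,d,W,i=wrist();R=s['tcp_rot'];print(s['time_s'],s['position'],np.degrees(np.arctan2(R[1,0],R[0,0])),s['joint_positions'])
k=(d>0)&(np.hypot(W[...,0]-.5266,W[...,1]-.3135)<.04)&(W[...,2]>.1)&(W[...,2]<.125)
if k.sum()>20:print(k.sum(),rect(W[k]))
```

```text
18.55 [0.52727612 0.31331091 0.18286032] 153.36201543060338 [ 2.02967179e+01  3.19565682e+01  8.60688660e+01 -9.66415569e-03
  6.20032883e+01 -4.30607619e+01]
1333 (array([526.6, 313.6]), array([ 8.9, 51.2]), 63.2)
```

Emit:
send_rows:
  moves:
    - [0, 0, 0.1, 0, 0, 0]
    - [0, 0, 0.22, 0, 0, 0]
    - [0, 0, 0.32, 0, 0, 0]
    - [0, 0, 0.39, 0, 0, 0]
    - [0, 0, 0.423, 0, 0, 0]
    - [0, 0, 0.423, 0, 0, 0]

```text
time_s: 19.2
position: [0.5266, 0.3139, 0.076]
tcp_rot: [[-0.895, 0.447, -0.002], [0.447, 0.895, -0.001], [0.002, -0.002, -1.0]]
force: [-0.5, -0.0, 0.4]
opening: 1.002
grasp_force: 0.0
```

Emit:
send_rows:
  moves:
    - [0, 0, 0, 0, 0, 0]
    - [0, 0, 0, 0, 0, 0]
    - [0, 0, 0, 0, 0, 0]
    - [0, 0, 0, 0, 0, 0]
    - [0, 0, 0, 0, 0, 0]
    - [0, 0, 0, 0, 0, 0]
    - [0, 0, 0, 0, 0, 0]
    - [0, 0, 0, 0, 0, 0]
    - [0, 0, 0, 0, 0, 0]
    - [0, 0, 0, 0, 0, 0]
    - [0, 0, 0, 0, 0, 0]
    - [0, 0, 0, 0, 0, 0]
  grip: 0

```text
time_s: 20.4
position: [0.5268, 0.3136, 0.0769]
tcp_rot: [[-0.895, 0.446, -0.001], [0.446, 0.895, -0.001], [0.0, -0.002, -1.0]]
force: [-0.5, -3.0, 0.9]
opening: 0.12
grasp_force: 30.0
```

Emit:
send_rows:
  moves:
    - [0, 0, 0, 0, 0, 0.05]
    - [0, 0, 0, 0, 0, 0.13]
    - [0, 0, 0, 0, 0, 0.22]
    - [0, 0, 0, 0, 0, 0.31]
    - [0, 0, 0, 0, 0, 0.4]
    - [0, 0, 0, 0, 0, 0.49]
    - [0, 0, 0, 0, 0, 0.58]
    - [0, 0, 0, 0, 0, 0.67]
    - [0, 0, 0, 0, 0, 0.76]
    - [0, 0, 0, 0, 0, 0.85]
    - [0, 0, 0, 0, 0, 0.94]
    - [0, 0, 0, 0, 0, 1.0]
  grip: 0

```text
time_s: 21.6
position: [0.5266, 0.3135, 0.077]
tcp_rot: [[0.449, 0.893, -0.002], [0.893, -0.449, -0.002], [-0.002, -0.001, -1.0]]
force: [-1.0, -3.5, 1.0]
opening: 0.119
grasp_force: 30.0
```

Emit:
send_rows:
  moves:
    - [0, 0, 0, 0, 0, 0.08]
    - [0, 0, 0, 0, 0, 0.17]
    - [0, 0, 0, 0, 0, 0.26]
    - [0, 0, 0, 0, 0, 0.35]
    - [0, 0, 0, 0, 0, 0.44]
    - [0, 0, 0, 0, 0, 0.53]
    - [0, 0, 0, 0, 0, 0.62]
    - [0, 0, 0, 0, 0, 0.71]
    - [0, 0, 0, 0, 0, 0.8]
    - [0, 0, 0, 0, 0, 0.89]
    - [0, 0, 0, 0, 0, 0.96]
    - [0, 0, 0, 0, 0, 1.0]
  grip: 0

```text
time_s: 22.8
position: [0.5265, 0.3137, 0.0769]
tcp_rot: [[0.894, -0.448, -0.002], [-0.448, -0.894, -0.001], [-0.001, 0.002, -1.0]]
force: [-1.3, -2.3, 1.7]
opening: 0.119
grasp_force: 30.0
```

Emit:
send_rows:
  moves:
    - [0, 0, 0, 0, 0, 0]
    - [0, 0, 0, 0, 0, 0]
    - [0, 0, 0, 0, 0, 0]
  grip: 0

```text
time_s: 23.1
position: [0.5264, 0.3137, 0.0769]
tcp_rot: [[0.896, -0.445, -0.002], [-0.445, -0.896, -0.001], [-0.001, 0.002, -1.0]]
force: [-3.2, -4.1, 2.4]
opening: 0.112
grasp_force: 30.0
```

Run:
```python
from rig import readout
import numpy as np
s=readout.read_state();R=s['tcp_rot'];print(s['time_s'],s['position'],np.degrees(np.arctan2(R[1,0],R[0,0])),s['joint_positions'],s['force'],s['moment'])
```

```text
23.1 [0.52644755 0.3137019  0.07691119] -26.406792839949432 [ 2.03703305e+01  4.01881903e+01  9.02777022e+01 -4.07609741e-02
  4.96594827e+01  1.36803481e+02] [-3.20506306 -4.05091488  2.43312768] [-0.71246806  0.44399707  0.09756219]
```

Emit:
send_rows:
  moves:
    - [0, 0, 0, 0, 0, 0]
    - [0, 0, 0, 0, 0, 0]
    - [0, 0, 0, 0, 0, 0]
    - [0, 0, 0, 0, 0, 0]
    - [0, 0, 0, 0, 0, 0]
    - [0, 0, -0.05, 0, 0, 0]
    - [0, 0, -0.13, 0, 0, 0]
    - [0, 0, -0.2, 0, 0, 0]
    - [0, 0, -0.22, 0, 0, 0]
  grip: 1

```text
time_s: 24.0
position: [0.529, 0.3151, 0.135]
tcp_rot: [[0.895, -0.446, 0.005], [-0.446, -0.895, 0.002], [0.004, -0.004, -1.0]]
force: [0.4, 0.5, -0.2]
opening: 0.854
grasp_force: 0.0
```

Emit:
send_rows:
  moves:
    - [0, 0, 0, 0, 0, -0.05]
    - [0, 0, 0, 0, 0, -0.13]
    - [0, 0, 0, 0, 0, -0.22]
    - [0, 0, 0, 0, 0, -0.31]
    - [0, 0, 0, 0, 0, -0.4]
    - [0, 0, 0, 0, 0, -0.49]
    - [0, 0, 0, 0, 0, -0.58]
    - [0, 0, 0, 0, 0, -0.67]
    - [0, 0, 0, 0, 0, -0.76]
    - [0, 0, 0, 0, 0, -0.85]
    - [0, 0, 0, 0, 0, -0.94]
    - [0, 0, 0, 0, 0, -1.0]

```text
time_s: 25.2
position: [0.5271, 0.3143, 0.132]
tcp_rot: [[0.442, 0.897, -0.0], [0.897, -0.442, -0.0], [-0.0, -0.0, -1.0]]
force: [-0.1, -0.4, 0.3]
opening: 0.999
grasp_force: 0.0
```

Emit:
send_rows:
  moves:
    - [0, 0, 0, 0, 0, -0.08]
    - [0, 0, 0, 0, 0, -0.17]
    - [0, 0, 0, 0, 0, -0.26]
    - [0, 0, 0, 0, 0, -0.35]
    - [0, 0, 0, 0, 0, -0.44]
    - [0, 0, 0, 0, 0, -0.53]
    - [0, 0, 0, 0, 0, -0.62]
    - [0, 0, 0, 0, 0, -0.71]
    - [0, 0, 0, 0, 0, -0.8]
    - [0, 0, 0, 0, 0, -0.89]
    - [0, 0, 0, 0, 0, -0.96]
    - [0, 0, 0, 0, 0, -1.0]

```text
time_s: 26.4
position: [0.5271, 0.3143, 0.132]
tcp_rot: [[-0.897, 0.443, -0.0], [0.443, 0.897, -0.0], [0.0, -0.0, -1.0]]
force: [0.4, 0.1, -0.5]
opening: 1.003
grasp_force: 0.0
```

Emit:
send_rows:
  moves:
    - [0, 0, 0, 0, 0, 0]
    - [0, 0, 0, 0, 0, 0]

```text
time_s: 26.6
position: [0.5272, 0.3143, 0.132]
tcp_rot: [[-0.894, 0.447, -0.0], [0.447, 0.894, 0.0], [0.0, -0.0, -1.0]]
force: [-0.4, 0.6, 0.5]
opening: 0.999
grasp_force: 0.0
```

Run:
```python
from h import *
s,p,d,W,i=wrist();R=s['tcp_rot'];print(s['time_s'],s['position'],np.degrees(np.arctan2(R[1,0],R[0,0])),s['joint_positions'])
k=(d>0)&(np.hypot(W[...,0]-.5266,W[...,1]-.3135)<.04)&(W[...,2]>.1)&(W[...,2]<.12)
if k.sum()>20:print(k.sum(),rect(W[k]))
```

```text
26.6 [0.52717472 0.31429357 0.13204404] 153.43366574482033 [ 2.03815986e+01  3.57191846e+01  8.83808546e+01  3.89675242e-03
  5.59064340e+01 -4.30542518e+01]
2009 (array([526.5, 313.5]), array([ 9.4, 51.2]), 65.4)
```

Emit:
send_rows:
  moves:
    - [0, 0, 0.08, 0, 0, 0]
    - [0, 0, 0.17, 0, 0, 0]
    - [0, 0, 0.22, 0, 0, 0]
    - [0, 0, 0.22, 0, 0, 0]
    - [0, 0, 0.22, 0, 0, 0]

```text
time_s: 27.15
position: [0.5275, 0.3144, 0.0772]
tcp_rot: [[-0.895, 0.446, 0.0], [0.446, 0.895, 0.0], [-0.0, 0.0, -1.0]]
force: [0.8, -0.3, 0.2]
opening: 0.997
grasp_force: 0.0
```

Emit:
send_rows:
  moves:
    - [0, 0, 0, 0, 0, 0]
    - [0, 0, 0, 0, 0, 0]
    - [0, 0, 0, 0, 0, 0]
    - [0, 0, 0, 0, 0, 0]
    - [0, 0, 0, 0, 0, 0]
    - [0, 0, 0, 0, 0, 0]
    - [0, 0, 0, 0, 0, 0]
    - [0, 0, 0, 0, 0, 0]
    - [0, 0, 0, 0, 0, 0]
    - [0, 0, 0, 0, 0, 0]
    - [0, 0, 0, 0, 0, 0]
    - [0, 0, 0, 0, 0, 0]
  grip: 0

```text
time_s: 28.35
position: [0.5268, 0.3136, 0.0769]
tcp_rot: [[-0.895, 0.446, -0.001], [0.446, 0.895, -0.001], [0.0, -0.002, -1.0]]
force: [-0.6, -3.3, 1.0]
opening: 0.119
grasp_force: 30.0
```

Emit:
send_rows:
  moves:
    - [0, 0, 0, 0, 0, 0.05]
    - [0, 0, 0, 0, 0, 0.13]
    - [0, 0, 0, 0, 0, 0.22]
    - [0, 0, 0, 0, 0, 0.31]
    - [0, 0, 0, 0, 0, 0.4]
    - [0, 0, 0, 0, 0, 0.49]
    - [0, 0, 0, 0, 0, 0.58]
    - [0, 0, 0, 0, 0, 0.67]
    - [0, 0, 0, 0, 0, 0.76]
    - [0, 0, 0, 0, 0, 0.84]
    - [0, 0, 0, 0, 0, 0.89]
    - [0, 0, 0, 0, 0, 0.89]
  grip: 0

```text
time_s: 29.55
position: [0.5266, 0.3135, 0.077]
tcp_rot: [[0.285, 0.959, -0.002], [0.959, -0.285, -0.002], [-0.002, -0.001, -1.0]]
force: [-2.0, -4.3, 2.1]
opening: 0.116
grasp_force: 30.0
```

Emit:
send_rows:
  moves:
    - [0, 0, 0, 0, 0, 0]
    - [0, 0, 0, 0, 0, 0]
    - [0, 0, 0, 0, 0, 0]
    - [0, 0, 0, 0, 0, 0]
  grip: 0

```text
time_s: 29.95
position: [0.5266, 0.3135, 0.0769]
tcp_rot: [[0.284, 0.959, -0.002], [0.959, -0.284, -0.002], [-0.002, -0.001, -1.0]]
force: [-2.0, -5.9, 2.7]
opening: 0.121
grasp_force: 30.0
```

Emit:
send_rows:
  moves:
    - [0, 0, 0, 0, 0, 0]
    - [0, 0, 0, 0, 0, 0]
    - [0, 0, 0, 0, 0, 0]
    - [0, 0, 0, 0, 0, 0]
    - [0, 0, 0, 0, 0, 0]
    - [0, 0, -0.05, 0, 0, 0]
    - [0, 0, -0.15, 0, 0, 0]
    - [0, 0, -0.28, 0, 0, 0]
    - [0, 0, -0.4, 0, 0, 0]
    - [0, 0, -0.5, 0, 0, 0]
    - [0, 0, -0.5, 0, 0, 0]
    - [0, 0, -0.5, 0, 0, 0]
  grip: 1

```text
time_s: 31.15
position: [0.5274, 0.3144, 0.2031]
tcp_rot: [[0.285, 0.958, 0.002], [0.958, -0.285, 0.001], [0.001, 0.001, -1.0]]
force: [-0.5, 0.0, -0.6]
opening: 0.995
grasp_force: 0.0
```

Run:
```python
from h import *
s,p,d,W,i=wrist("w5");R=s['tcp_rot'];print(s['time_s'],s['position'],np.degrees(np.arctan2(R[1,0],R[0,0])),s['force'])
k=(d>0)&(np.hypot(W[...,0]-.5266,W[...,1]-.3135)<.04)&(W[...,2]>.1)&(W[...,2]<.12)
if k.sum()>20:print(k.sum(),rect(W[k]))
```

```text
31.15 [0.52740937 0.31442766 0.20307044] 73.42029114009503 [-0.46935186  0.0139307  -0.58355767]
1137 (array([526.7, 313.5]), array([51.5,  9.4]), 77.3)
```

View pics/w5.png

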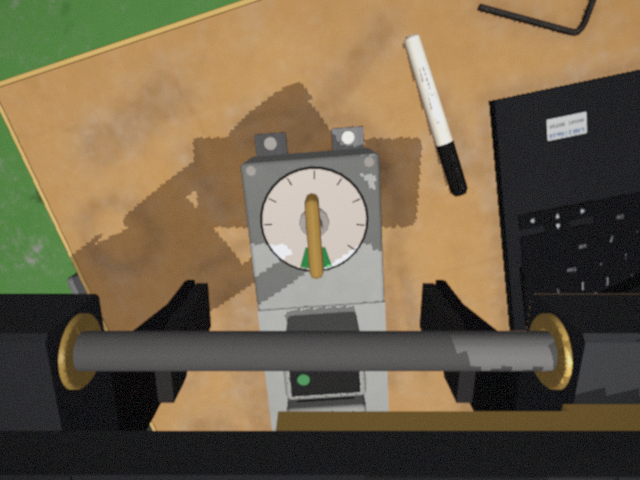

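The paddle runs from (312,198) to (316,272), pointing into the middle of the green sector at (315,258). That puts the key at about 4.72 rad. The gripper is clear of everything, so I'll hand in.

```bash
python3 -c "
from rig import ticket
print(ticket.hand_in())"
```

```text
the job is handed in; nothing more can be done
None
```

I plugged the module fully home in the socket, wound the key to about 4.72 rad (mid-green), and handed the job in at about 31 s with the gripper clear; no verdict came back.

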